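# Function-test the repair bench's latching stop button

### The arm

A 7-joint arm with a two-finger parallel gripper is mounted at the origin on the work surface. World frame = base frame: x ahead of the robot, y to its left, z up, the work surface at z = 0. Lengths are in m, angles in rad, forces in N, time in s.
With the tool pointing down it reaches from about 0.375 to 0.925 m from the base axis. Payload 3.1 kg.
Tool frame: the origin (TCP) lies between the finger pads; the fingertips stand 19 mm ahead of it and the grasp point (between the pads) is the TCP; z points along the fingers, y is the line along which they close (so a half turn about z gives the same grasp; the last joint's range is limited). The gripper opens to 85 mm and grips with 20 to 120 N. Pads are 22 mm wide; open, the fingers measure 114 mm over their backs; the gripper's body (76 mm by 85 mm) begins 54 mm behind the grasp point. The pads swing forward as they close: fully open they stand 13 mm farther back than shut.
Start: joints at [-1.276, 0.383, 0.044, 1.598, -0.018, 1.161, -0.05], TCP at [0.249, 0.601, 0.25] pointing down, gripper open.
Joint ranges: [-2.61, 2.61], [-0.41, 2.15], [-1.48, 1.57], [0, 2.5], [-1.57, 4.71], [0.05, 1.97], [-2.85, 2.85]. Speed limits (rad/s): [2.79, 2.79, 3.14, 3.14, 3.14, 3.14, 3.14].

### API

Orientations are given as a unit quaternion [x, y, z, w].
In Python, from bench import move_ptp, movel, move_j, move_gripper, pause, inverse_kinematics, read_camera, camera_params, MotionError, sign_off, look_for, tip_of, read_time_s, read_qpos, read_joint_vel, read_effort, read_eef_pos, read_tcp_rot, read_ft_force, read_ft_torque, read_finger_gap, read_grasp_force gives the robot as it stands. Calls block until the motion is done:
- move_ptp(position, orientation): joint-space move of the TCP to a pose.
- movel(position, orientation=None, speed=0.15): straight line of the TCP; orientation=None keeps the orientation; speed is the mean speed in m/s.
- move_j(angles): joint-space move.
- move_gripper(opening, effort=None): finger opening in m; effort is the grip in N (None keeps the last); returns when the fingers have stopped.
- pause(seconds).
- inverse_kinematics(position, orientation): joint angles nearest the present ones, or None.
- read_camera(name): name is "scene" or "top" or "wrist"; returns the picture (420x560x3 uint8, red, green, blue); there is no depth.
- camera_params(name): a dict with "K" (3x3 intrinsics, pixels), "camera_from_world" (4x4, takes a point from world to camera coordinates). Camera axes: x right, y down, z forward; pixel columns grow to the right and rows downward; lengths in m; the calibration is good to about 2 mm. A picture is of the moment at which its call begins: read the wrist's pose just before it. camera_params takes no time and is no camera call; for the wrist camera it gives the pose at the moment of the call.
A pose or a line that the arm cannot do raises MotionError and nothing moves.
- sign_off(): hands the job in; it is judged then, once.
Trained networks look in the newest picture that a camera, given by its name, has taken for a name from the list of things; names that differ only in an ending like _2 or _b are one class to them, and where a whole thing is asked for, a point or a joint stands for the part that bears it (a point fixed in the world has none). Each returns a list of dicts, best first, with "confidence" (0 to 1); they miss things now and then, are a little off and sometimes report something else, mostly with a low value. They report only what shows in the picture. A call takes as long as a camera call.
- look_for(camera, name): "at" ([column, row] in pixels, amid what is visible of it).
- tip_of(camera, name): "at" ([column, row] in pixels: a listed point, or the origin of a listed thing).
Readings, each from a call of its own:
- read_time_s(): time.
- read_qpos(): joint angles.
- read_joint_vel(): joint speeds.
- read_effort(): joint torques, N m.
- read_eef_pos(): TCP position.
- read_tcp_rot(): TCP orientation.
- read_ft_force(): force on the tool from outside, world axes, zero at the start.
- read_ft_torque(): the same for the moment, N m.
- read_finger_gap(): finger opening in m.
- read_grasp_force(): force on a finger pad.
Only numpy, scipy, OpenCV 4.12 (cv2) and the standard library are available. Lean on these libraries where they do the work, as an engineer would, in place of code of your own. Each camera call takes 0.05 s, during which the arm holds its last target. There are 200 camera calls.

### The job

Test the bench's emergency stop station: push its mushroom button gently down until it latches and stays in, then, with a fingertip against the side of the ridge on its cap, push the ridge round clockwise (seen from above) until the latch lets go, the button springs back up and the cap turns back. Only press and push: do not grip the button, and leave the neighbouring control box's button and knob, and everything lying on the bench, where they are.

Things in the scene. Friction and masses are not known exactly. Their poses are not given: they have to be found in the camera images.
- stop_box: stop station: grey box 110 x 110 mm, 60 mm tall, screwed to the bench, with one black mushroom button on its top centre. Origin: centre of its underside, on the bench; z up is also the button's axis. The ridge across the cap lies along this frame's x axis when the cap is not twisted. It may stand in either of two places (the control box in the other), turned up to 0.5 rad.
- stop_top (a point): centre of the top of the ridge on the cap, on the button's axis, moving with the cap; x along the ridge, z up. 114 mm above the bench with the button out, 106 mm latched. The ridge is a straight upright bar across the cap, 58 mm long, 12 mm thick, standing 20 mm above the dome's centre.
- stop_dome (a point): centre of the domed cap (hidden in the ridge), moving with the cap; 94 mm above the bench with the button out, 86 mm latched. Cap 60 mm across, its rim 6 to 14 mm below this point; under it a neck and a 48 mm collar. A finger that pushes the ridge should stay above 94 mm from the bench: the cap rises 8 mm as it releases.
- stop_press (a joint): how far the mushroom is pushed in, m: 0 out, 0.008 latched, which is also the hard stop. It resists with about 8 N at first, less and less further in and nothing at 4 mm, from where it snaps in by itself to 8 mm and stays there. Out or latched, it needs 8 to 9 N to leave that place.
- stop_twist (a joint): clockwise turn of the cap seen from above, rad: 0 at rest, hard stop at 1.0. A spring turns it back to 0 (0.03 N m at 0, 0.09 N m at 1.0). With the button latched in, turning lifts it along a ramp (up to 0.2 N m in all) and it jumps out near 0.6 rad; once let go, the cap turns back to 0.
- control_box: the neighbour to leave alone: a grey box 100 x 150 x 50 mm screwed to the bench, with a flat round push button (34 mm across, 68 mm above the bench) on its +y half and a knob with a bar grip (top 94 mm above the bench) on its -y half. Origin: centre of its underside, z up.
- plain_button (a joint): how far the flat push button of the control box is pushed, m: 0 out, 0.006 fully in. To be left alone.
- selector_end (a point): point near the end of the bar grip of the control box's knob, 16 mm off its axis. To be left alone.
- solder_spool: yellow spool of solder, 54 mm across, 48 mm tall, standing near the stop station, on the side away from the robot when the station's yaw is 0. Origin: centre of its underside, z up. Loose bystander.
- wire_spool: orange empty spool, 60 mm across, 65 mm tall, standing near the control box. Origin: centre of its underside. Loose bystander.
- flux_bottle: small amber jar with a black cap, 36 mm across, 62 mm tall, standing near the stop station, on the side towards the robot when the station's yaw is 0. Origin: centre of its underside. Loose bystander.
- circuit_board: green circuit board with components, 60 x 85 mm, 23 mm high, lying beyond the control box. Origin: centre of its underside. Loose bystander.
- speaker: opened loudspeaker, 130 x 100 mm, 61 mm high, black with a brass-coloured magnet. Origin: centre of its underside. Loose bystander.
- screwdriver: screwdriver, 170 mm long, lying on the bench along its own x axis. Loose bystander.

How it is judged:
On the way, in this order (a step that is already met when the one before it is completed fails the run):
1. the mushroom button is pushed in until it latches, cap not yet twisted (value of joint stop_press above 0.0065 m and value of joint stop_twist below 0.25 rad), for 0.2 s.
2. the latched button's cap is twisted clockwise to the release point (value of joint stop_twist above 0.38 rad), for 0.05 s.
3. the button has sprung out and the cap turned back (value of joint stop_press below 0.0015 m and value of joint stop_twist below 0.12 rad), for 0.2 s.
At the end, for the whole second after the job is handed in: The mushroom is out (pushed in less than 1.5 mm), its cap turned back (less than 0.12 rad), the control box's button and knob and all loose things are where they were (loose things within 20 mm, knob end within 5 mm, flat button in by less than 2 mm) (all of step 3 and value of joint plain_button below 0.002 m and distance of selector_end from where it was at the start of the episode below 0.005 m and distance of each of solder_spool, wire_spool, flux_bottle, circuit_board, speaker, screwdriver from where it was at the start of the episode below 0.02 m); the robot touches nothing.
It fails at once if the stop station is squeezed or forced with more than 40 N (contact force between any of the fingers, the arm and stop_box above 40 N).
It fails at once if the control box's push button is pressed or its knob is turned (value of joint plain_button above 0.002 m or distance of selector_end from where it was at the start of the episode above 0.005 m).
It fails at once if a loose thing on the bench is moved by more than 20 mm or lifted (distance of any of solder_spool, wire_spool, flux_bottle, circuit_board, speaker, screwdriver from where it was at the start of the episode above 0.02 m).
It also fails if it takes over 42 s, if anything falls off the work surface, if the arm or the gripper's body presses on something with over 40 N, if the wrist force passes 120 N, or if a joint passes its speed limit or range.

## Working session

There is one attempt and no reset: what is moved stays moved. The work goes in short steps, each a Python script; the robot and the scene stay as the last script left them, time stands still between calls to the robot, and variables do not carry over. Pictures are saved under pics/ and viewed, at most 10 in all, crops included, and the job is handed in when it is done.

```bash
mkdir -p pics
cat > h.py <<'E'
from bench import *
import numpy as np, cv2
def ray(cam,px,z):
    p=camera_params(cam);K=np.array(p["K"]);T=np.array(p["camera_from_world"])
    R,t=T[:3,:3],T[:3,3];o=-R.T@t
    d=R.T@np.linalg.inv(K)@np.array([px[0],px[1],1.]);return o+d*(z-o[2])/d[2]
def proj(cam,P):
    p=camera_params(cam);K=np.array(p["K"]);T=np.array(p["camera_from_world"])
    c=T[:3,:3]@np.array(P)+T[:3,3];q=K@c;return q[:2]/q[2]
def snap(cam,name):
    im=read_camera(cam);cv2.imwrite(f"pics/{name}.png",im[:,:,::-1]);return im
E
python3 - <<'E'
from h import *
H=dict(stop_top=.114,stop_dome=.094,stop_box=0,control_box=0,selector_end=.094,solder_spool=0,flux_bottle=0,wire_spool=0,speaker=0,circuit_board=0,screwdriver=0)
for c in("top","scene"):
    snap(c,c+"1")
    for n,z in H.items():
        for r in tip_of(c,n)[:2]: print(c,n,np.round(r["at"],1),round(r["confidence"],2),np.round(ray(c,r["at"],z),3))
print(read_time_s(),read_tcp_rot(),read_eef_pos())
E
```

```text
top stop_top [321.9 216.1] 0.82 [ 0.522 -0.173  0.114]
top stop_top [197.2 207.9] 0.34 [0.552 0.177 0.114]
top stop_dome [320.6 214. ] 0.88 [ 0.53  -0.172  0.094]
top stop_box [318.9 226.4] 0.9 [ 0.505 -0.176  0.   ]
top stop_box [318.8 217.4] 0.17 [ 0.533 -0.177  0.   ]
top control_box [197.5 206.8] 0.92 [0.573 0.19  0.   ]
top selector_end [208.1 196.8] 0.48 [0.586 0.148 0.094]
top solder_spool [303.5 186.5] 0.78 [ 0.629 -0.133  0.   ]
top solder_spool [207.3 198.1] 0.54 [0.599 0.16  0.   ]
top flux_bottle [327.3 254.1] 0.7 [ 0.421 -0.198  0.   ]
top wire_spool [206.1 238.1] 0.79 [0.477 0.164 0.   ]
top speaker [124.  251.1] 0.95 [0.444 0.409 0.   ]
top circuit_board [196.6 170.2] 0.6 [0.686 0.192 0.   ]
top screwdriver [400.7 246.6] 0.73 [ 0.439 -0.421  0.   ]
scene stop_top [246.6 179. ] 0.54 [ 0.509 -0.173  0.114]
scene stop_top [233.8 234.5] 0.31 [ 0.682 -0.058  0.114]
scene stop_dome [245.2 186.7] 0.55 [ 0.523 -0.168  0.094]
scene stop_box [250.  207.5] 0.84 [ 0.52  -0.157  0.   ]
scene control_box [325.  278.1] 0.76 [0.571 0.181 0.   ]
scene control_box [311.4 259.2] 0.41 [0.546 0.113 0.   ]
scene selector_end [302.7 307.6] 0.71 [0.722 0.217 0.094]
scene selector_end [312.5 259.7] 0.59 [0.596 0.149 0.094]
scene solder_spool [237.7 236.6] 0.58 [ 0.628 -0.108  0.   ]
scene flux_bottle [261.6 183.5] 0.53 [ 0.419 -0.198  0.   ]
scene flux_bottle [246.2 183.7] 0.48 [ 0.453 -0.236  0.   ]
scene wire_spool [335.7 253.7] 0.91 [0.484 0.156 0.   ]
scene speaker [421.4 293.4] 0.96 [0.435 0.415 0.   ]
scene circuit_board [304.4 303.6] 0.77 [0.671 0.187 0.   ]
scene screwdriver [209.  159.3] 0.8 [ 0.454 -0.414  0.   ]
1.2 [ 1.95129433e-01  9.80777500e-01  1.80144210e-06 -7.10849465e-07] [0.24879456 0.60052367 0.25026395]
```

Run:
```python
from h import *
move_gripper(0.0)
move_ptp([0.50,-0.172,0.33],[1,0,0,0])
print(read_time_s(),read_qpos(),read_eef_pos())
im=snap("wrist","w1")
for n,z in dict(stop_top=.114,stop_dome=.094,stop_box=0,solder_spool=0,flux_bottle=0).items():
    for r in tip_of("wrist",n)[:2]: print(n,np.round(r["at"],1),round(r["confidence"],2),np.round(ray("wrist",r["at"],z),3))
# rectified top view at ridge height: 2 px/mm, 0.36..0.70 x (up), y left
def warp(z):
    pts=[(.36,-.34),(.36,0),(.70,0),(.70,-.34)]
    s=np.float32([proj("wrist",(*p,z)) for p in pts]); d=np.float32([((0-y)*1700,(.70-x)*1700) for x,y in pts])
    return cv2.warpPerspective(im,cv2.getPerspectiveTransform(s,d),(578,578))
cv2.imwrite("pics/r1.png",warp(.114)[:,:,::-1])
```

```text
4.8333 [-0.86780636  0.16746467  1.25061077  1.82983691 -0.16664232  1.26280408
 -1.13867426] [ 0.50058815 -0.17069129  0.32988172]
stop_top [273.1 167.5] 0.94 [ 0.519 -0.169  0.114]
stop_dome [270.4 169.7] 0.77 [ 0.514 -0.166  0.094]
stop_box [273.4 158. ] 0.88 [ 0.515 -0.169  0.   ]
solder_spool [241.5  71.8] 0.87 [ 0.626 -0.128  0.   ]
flux_bottle [289.9 227.1] 0.66 [ 0.414 -0.193  0.   ]
```

View pics/r1.png

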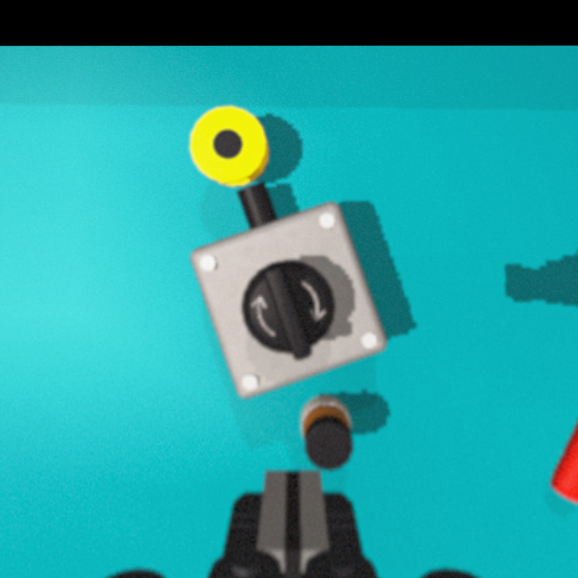

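View pics/w1.png

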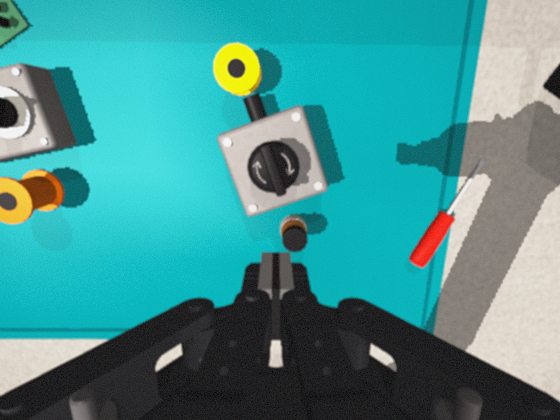

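The top-down view shows the cap at about (289,310), which gives (0.518, -0.170). The ridge and box edges give a yaw of about 0.33. The spool is beyond the station and the flux jar in front of it, both below 94 mm. Next I check that the whole path is reachable, then press.

```bash
cat >> h.py <<'E'
C=np.array([.518,-.170]);YAW=.33
def q(psi): return [np.cos(psi/2),np.sin(psi/2),0,0]
def at(u,v,a,z):  # station-frame point turned with cap by a clockwise
    t=YAW-a;return [C[0]+u*np.cos(t)-v*np.sin(t),C[1]+u*np.sin(t)+v*np.cos(t),z]
E
python3 - <<'E'
from h import *
best=None
for s in(1,-1):
    for e in(1,-1):
        print(s,e,[None if (j:=inverse_kinematics(at(e*.022,e*.018,a,.117),q(YAW-a+s*np.pi/2))) is None else np.round(j,2).tolist() for a in(-.3,0,.8)])
E
```

```text
1 1 [[-0.33, 0.4, 0.61, 1.98, -0.31, 0.85, 1.08], [-0.35, 0.42, 0.64, 1.97, -0.33, 0.86, 0.81], [-0.4, 0.49, 0.76, 1.93, -0.43, 0.89, 0.11]]
1 -1 [[-0.23, 0.41, 0.62, 1.98, -0.31, 0.85, 1.19], [-0.28, 0.41, 0.67, 2.0, -0.33, 0.85, 0.91], [-0.42, 0.41, 0.81, 2.04, -0.4, 0.85, 0.15]]
-1 1 [[-0.7, 0.63, 1.13, 2.0, -0.7, 0.97, -1.72], [-0.71, 0.69, 1.17, 1.98, -0.76, 1.01, -1.98], [-0.71, 0.85, 1.29, 1.94, -0.92, 1.13, -2.64]]
-1 -1 [[-0.6, 0.65, 1.14, 1.99, -0.72, 0.98, -1.6], [-0.62, 0.65, 1.17, 2.01, -0.73, 0.98, -1.89], [-0.73, 0.74, 1.3, 2.05, -0.85, 1.04, -2.62]]
```

Run:
```python
from h import *
Q=q(YAW+np.pi/2)
move_ptp([*C,.20],Q); movel([*C,.140],Q,speed=.08)
f0=np.array(read_ft_force())
z=.137
while z>.118:
    movel([*C,z],Q,speed=.03)
    f=np.array(read_ft_force())-f0; ez=read_eef_pos()[2]
    print(round(z,4),round(ez,4),np.round(f,1))
    if f[2]>18 and True: break
    z-=.0015
pause(.3); print(read_ft_force()-f0,read_eef_pos(),read_time_s())
```

```text
0.137 0.1372 [-0.4 -0.9  0.6]
0.1355 0.1355 [ 0.6 -1.  -0.9]
0.134 0.1339 [ 0.4 -1.   0.1]
0.1325 0.1332 [ 0.  -0.5  4. ]
0.131 0.132 [-2.1  0.2  6.1]
0.1295 0.1296 [-0.4 -1.   1.5]
0.128 0.1274 [ 0.8 -1.6 -0.7]
0.1265 0.1262 [-0.6 -1.1 -0.1]
0.125 0.1251 [ 0.5 -1.7  0.5]
0.1235 0.125 [-2.1  1.4  9.9]
0.122 0.1249 [-5.4  0.9 17.3]
0.1205 0.1247 [-8.   3.  24.4]
[-6.85768523  1.75341156 25.25289519] [ 0.51926398 -0.17055942  0.12474786] 11.0167
```

Run:
```python
from h import *
Q=q(YAW+np.pi/2)
movel([*C,.135],Q,speed=.05); movel([*C,.150],Q,speed=.08)
movel(at(.022,.026,0,.150),Q,speed=.08); 
f0=np.array(read_ft_force())
movel(at(.022,.026,0,.117),Q,speed=.08)
print("down",np.round(np.array(read_ft_force())-f0,1),read_eef_pos())
im=snap("wrist","w2")
movel(at(.022,.018,0,.117),Q,speed=.04)
for a in np.arange(0,.86,.05):
    movel(at(.022,.017,a,.117),q(YAW-a+np.pi/2),speed=.025)
    f=np.array(read_ft_force())-f0; n=np.linalg.norm(f)
    t=YAW-a; tang=f[:2]@np.array([-np.sin(t),np.cos(t)])
    print(round(a,2),round(tang,1),np.round(f,1),round(read_time_s(),1))
    if n>25: break
snap("wrist","w3")
```

```text
down [-1.1  0.7  0.2] [ 0.52987266 -0.1384855   0.1163097 ]
0.0 3.8 [-0.1  4.   1.4] 13.6
0.05 4.5 [-0.5  4.5  3.3] 13.8
0.1 5.6 [-0.2  5.7  3.4] 14.1
0.15 7.0 [-2.1  6.7  4.2] 14.3
0.2 6.7 [-1.5  6.6  4. ] 14.6
0.25 7.8 [-2.4  7.7  4.4] 14.8
0.3 8.7 [-0.9  8.7  5.9] 15.1
0.35 10.5 [-3.2 10.6  5.3] 15.3
0.4 8.1 [-2.2  8.3  5.8] 15.6
0.45 7.5 [-0.1  7.5  4.3] 15.8
0.5 8.4 [0.  8.5 5. ] 16.1
0.55 6.2 [0.5 6.2 4.1] 16.3
0.6 2.9 [-0.   3.   3.7] 16.6
0.65 3.3 [1.8 2.8 3.1] 16.8
0.7 5.5 [2.5 4.9 4. ] 17.1
0.75 4.8 [2.8 4.  3.2] 17.3
0.8 4.4 [2.9 3.5 3. ] 17.6
0.85 4.4 [1.6 4.2 4.2] 17.8
```

View pics/w3.png

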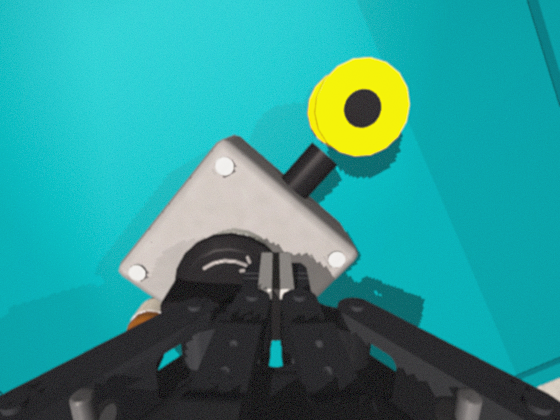

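The push force peaked at about 10 N and then fell to the return spring's level near 0.6 rad. In the picture the finger rests on the ridge at about (275,270) and the spool is undisturbed. I'll let the cap turn back, retreat and check.

Run:
```python
from h import *
for a in (.6,.3,0): movel(at(.022,.018,a,.117),q(YAW-a+np.pi/2),speed=.05)
Q=q(YAW+np.pi/2)
movel(at(.022,.032,0,.117),Q,speed=.05); movel(at(.022,.032,0,.17),Q,speed=.1)
move_ptp([0.50,-0.172,0.33],[1,0,0,0]); pause(.3)
im=snap("wrist","w4"); a=cv2.imread("pics/w1.png")[:,:,::-1]
cv2.imwrite("pics/cmp.png",cv2.resize(np.hstack([a[20:260,180:350],im[20:260,180:350]]),None,fx=2,fy=2)[:,:,::-1])
for n,z in dict(stop_top=.114,solder_spool=0,flux_bottle=0).items():
    for r in tip_of("wrist",n)[:1]: print(n,np.round(r["at"],1),np.round(ray("wrist",r["at"],z),3))
print(read_time_s())
```

```text
stop_top [273.  167.7] [ 0.519 -0.17   0.114]
solder_spool [235.7  74.6] [ 0.623 -0.121  0.   ]
flux_bottle [289.6 225.8] [ 0.416 -0.193  0.   ]
22.4417
```

View pics/cmp.png

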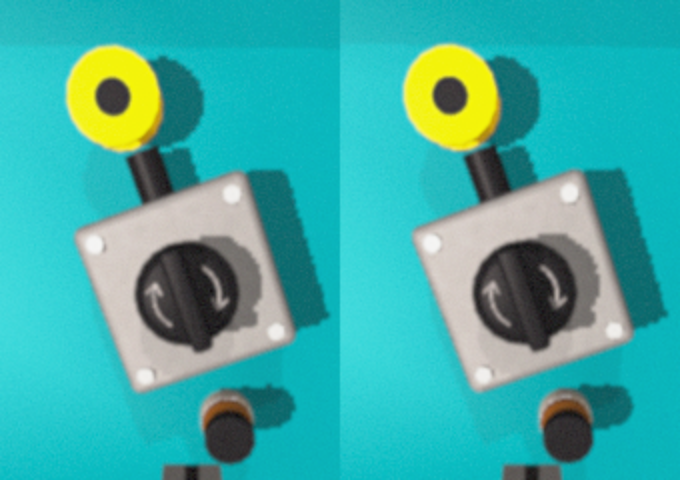

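The before and after pictures match: the cap is out and untwisted, at the same size and angle at (520,293) in the right half. The spool and jar have not moved.

```bash
python3 -c "
from bench import *
print(sign_off())"
```

```text
the job is handed in; nothing more can be done
None
```

The emergency stop was pressed until it latched and twisted clockwise until it released; the last picture shows it back out and untwisted with the spool and jar unmoved, and the job was handed in at about 22 s (no verdict was shown).

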